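# Start the test of the board in the two-drawer tester

## Robot

A 6-joint arm with a two-finger parallel gripper is mounted at the origin on the work surface. World frame = base frame: x ahead of the robot, y to its left, z up, the work surface at z = 0. Lengths are in m, angles in rad, forces in N, time in s.
With the tool pointing down it reaches from about 0.3 to 0.875 m from the base axis. Payload 6.4 kg.
Tool frame: the origin (TCP) lies midway between the tips of the shut fingers; the grasp point (between the pads) lies 19 mm behind it; x points along the fingers, y is the direction in which the jaws open and shut, and the axes are right-handed (so a half turn about x gives the same grasp; the last joint's range is limited). The gripper opens to 85 mm and grips with 20 to 120 N. Pads are 22 mm wide; open, the fingers measure 114 mm over their backs; the gripper's body (76 mm by 85 mm) begins 54 mm behind the grasp point. The pads swing forward as they close: fully open they stand 13 mm farther back than shut.
Start: joints at [1.092, 0.181, 1.607, -0, 1.354, -0.206], TCP at [0.155, 0.554, 0.231] pointing down, gripper open.
Joint ranges: [-2.99, 2.99], [-0.89, 2.07], [0.3, 2.58], [-1.14, 4.28], [0, 2.63], [-3.12, 3.12]. Speed limits (rad/s): [2.57, 2.57, 3.01, 3.14, 3.14, 3.14].

## Interface

Orientations are given as a unit quaternion [w, x, y, z].
In Python, from bench import ctrl gives the robot as it stands.
- The arm moves only by the tool step_arm, never from a script. Its argument "motion" is a list of rows, each a list of 7 numbers: the shift along the tool's x, y, z in mm, then the turn, a rotation vector about the tool's x, y, z in degrees, then the closure in counts, from 0 (fully open) to 255 (shut). In form: [[tx, ty, tz, rx, ry, rz, hand], ...]. A call has 1 to 10 rows; each row is the pose to reach, as a shift and turn from the pose commanded when the call began, along the tool's axes at that moment; what a row does not reach only later rows make up. A row lasts 1/8 s, in which the tool goes at most 62.5 mm and 10.7 degrees, less where a joint would pass 70% of its speed; a pose out of reach is approached as far as the arm can. A call with a gripper value outside its range is refused whole. The fingers move at their own pace and stop on an object; the grip force is fixed at half the most. Time passes only in rows, so rows that repeat a pose let the fingers close. It gives the time, the measured TCP pose, the force and the opening at its end, in the units of the state.
- ctrl.get_obs(): the state, without advancing time (a new reading comes with each control period).
- ctrl.camera(name): name is "scene" or "top" or "wrist"; returns (picture, depth): 480x640x3 uint8, red, green, blue; 480x640 float32, m along the optical axis (not along the pixel's ray), 0 where there is no reading.
- ctrl.camera_info(name): a dict with "fx", "fy", "cx", "cy" (pixels), "dist_coeffs" ([k1, k2, p1, p2, k3] as OpenCV has them; the pictures are not rectified), "T" (4x4, takes a point from camera to world coordinates); the wrist camera has in their place "hand_eye" (4x4, takes a point from camera to tool coordinates, whose origin is the TCP and whose axes are the tool frame's). Camera axes: x right, y down, z forward; pixel columns grow to the right and rows downward; lengths in m; the calibration is good to about 2 mm. A picture is of the moment at which its call begins: read the wrist's pose just before it. camera_info takes no time and is no camera call.
- ctrl.hand_in(): hands the job in, once; it reports no verdict.
The state is a dict: "time_s": time; "q": joint angles; "dq": joint speeds; "joint_efforts": joint torques, N m; "eef_pos": TCP position; "eef_rot": TCP orientation; "wrist_force": force on the tool from outside, world axes, zero at the start; "torque": the same for the moment, N m; "opening": opening from 0.0 (shut) to 1.0 (fully open).
Only numpy, scipy, OpenCV 4.12 (cv2) and the standard library are available. Lean on these libraries where they do the work, as an engineer would, in place of code of your own. Each camera call takes 0.05 s, during which the arm holds its last target. There are 200 camera calls.

## Task

One drawer of the board tester holds a circuit board, carelessly laid in; the other holds only its pin cover. Square the board up in its nest, snug against both the rear stop and the left stop (left as the robot sees it), push that drawer fully shut and then press the start button above it. Leave the other drawer open with its cover, do not press its button, and do not disturb anything else on the bench.

Things in the scene. Friction and masses are not known exactly. Their poses are not given: they have to be found in the camera images.
- tester: Grey sheet-metal bench tester, 200 deep x 372 wide x 85 high, fixed. Origin on the bench under the middle of its front face; x points into the tester (away from the robot), y to its left, z up. Two drawers side by side, left centred at y = +92 mm, right at -92 mm, slide out towards -x. Each has its start button on the tester's top, on the drawer's centre line, 62 mm behind the front face.
- drawer_left (a joint): How far the left drawer (at +y) is out, m: 0 = fully shut, 0.158 = end of travel; it starts 0.150 to 0.156 out. Stiff runners: about 8 N to move it, stays where it is left, no latch or spring. It is a flat nest plate, 160 wide, its top 25 mm above the bench, without side walls, behind an upright front panel 168 wide x 4 thick that reaches from 12 to 74 mm above the bench.
- drawer_right (a joint): The same for the right drawer (at -y), which is identical: its left stop too is on its +y side.
- nest_left (a point): Point on top of the left nest plate where the board's origin lies when home: 105 mm behind the panel's outer face, 13 mm left of the drawer's centre line, 25 mm above the bench; moves with the drawer, axes as the tester's. Steel stops, 12 high, 7 thick: the rear one's face is 35 mm behind this point (+x) and 108 long; the left one's face 45 mm to its left (+y), 60 long, centred on this x.
- nest_right (a point): The same point of the right drawer, with the same stops. (The flush brass dots in both nest plates are contact heads.)
- front_left (a point): Middle of the front edge of the left drawer's pull lip, the place to push the drawer shut: 12 mm in front of the panel's outer face, 72 mm above the bench. The lip is 4 thick and runs along the whole top of the panel. The point moves with the drawer (12 mm in front of the tester's front face when shut); axes as the tester's.
- front_right (a point): The same point of the right drawer.
- start_left (a joint): Travel of the left drawer's start button, m: 0 = up, 0.006 = fully down, where its spring pushes back with 4 N. Counts as pressed beyond 0.004 and springs back up. Moves straight down.
- start_right (a joint): The same for the right drawer's start button.
- start_left_top (a point): Middle of the top of the left start button (round, white, 26 mm across, in a grey collar on the tester's top).
- start_right_top (a point): Middle of the top of the right start button.
- board: Green circuit board in a black plastic carrier, 70 (x) x 90 (y) x 10 high, 160 g; transformer, capacitors, heat sink up to 30 high in all. Origin: centre of the carrier's underside; x to the drawer's rear, z up. Loose on a nest plate, 8 to 32 mm short of the rear stop, 8 to 26 mm right of the left stop, turned up to 0.12 rad. At least 28 mm free before it to the front panel and 40 mm to its right.
- pin_cover: Plain black plate, 70 x 90 x 8, with a 20 mm round knob in the middle (25 mm high in all), 120 g, lying loose on the other nest plate. Origin at the centre of its underside. To stay there.
- solder_spool: Bystander: reel of solder, 54 mm across x 48 high, standing on the tester's top, about 150 mm behind the front face between the two buttons. Origin at the centre of its underside.
- relay: Bystander: white relay, 28 x 13 x 15 high, on the tester's top near the front, between the two buttons. Origin at the centre of its underside.
- multimeter: Bystander: hand multimeter lying on the bench at the right, 170 x 84 x 42 high. Origin at the centre of its underside.
- screwdriver: Bystander: screwdriver 170 long lying on the bench at the left.
- cutters: Bystander: side cutters, about 125 long x 11 high, lying on the bench at the right front.
- parts_bin: Bystander: black open bin, 100 x 130 x 45 high, with components, on the bench at the left. Origin at the centre of its underside.
Mind the look-alikes: they are no part of the job. Leave any pink look-alike of the board alone. What is shaped like the pin_cover but white is not meant.

How it is judged:
On the way, in this order (a step that is already met when the one before it is completed fails the run):
1. the board lies home in its nest, against the rear stop and the left stop, its drawer still open (((x of board in the frame of nest_left between -0.003 and 0.003 m and y of board in the frame of nest_left between -0.003 and 0.003 m and z of board in the frame of nest_left between -0.003 and 0.003 m and angle between the x axis of board and the x axis of nest_left, either way round below 0.04 rad and value of joint drawer_left above 0.03 m) or (x of board in the frame of nest_right between -0.003 and 0.003 m and y of board in the frame of nest_right between -0.003 and 0.003 m and z of board in the frame of nest_right between -0.003 and 0.003 m and angle between the x axis of board and the x axis of nest_right, either way round below 0.04 rad and value of joint drawer_right above 0.03 m))), for 0.2 s.
2. its drawer is fully shut with the board home (((x of board in the frame of nest_left between -0.003 and 0.003 m and y of board in the frame of nest_left between -0.003 and 0.003 m and z of board in the frame of nest_left between -0.003 and 0.003 m and angle between the x axis of board and the x axis of nest_left, either way round below 0.04 rad and value of joint drawer_left below 0.004 m) or (x of board in the frame of nest_right between -0.003 and 0.003 m and y of board in the frame of nest_right between -0.003 and 0.003 m and z of board in the frame of nest_right between -0.003 and 0.003 m and angle between the x axis of board and the x axis of nest_right, either way round below 0.04 rad and value of joint drawer_right below 0.004 m))), for 0.2 s.
3. the start button above that drawer is pressed (((x of board in the frame of nest_left between -0.003 and 0.003 m and y of board in the frame of nest_left between -0.003 and 0.003 m and z of board in the frame of nest_left between -0.003 and 0.003 m and angle between the x axis of board and the x axis of nest_left, either way round below 0.04 rad and value of joint drawer_left below 0.004 m and value of joint start_left above 0.004 m) or (x of board in the frame of nest_right between -0.003 and 0.003 m and y of board in the frame of nest_right between -0.003 and 0.003 m and z of board in the frame of nest_right between -0.003 and 0.003 m and angle between the x axis of board and the x axis of nest_right, either way round below 0.04 rad and value of joint drawer_right below 0.004 m and value of joint start_right above 0.004 m))), for 0.05 s.
At the end, for the whole second after the job is handed in: The board lies flat and still in its nest within 3 mm of both stops and 0.04 rad of square; its drawer is within 4 mm of shut and its start button is up again; the other drawer is still at least 130 mm out with the pin cover on its nest (((x of board in the frame of nest_left between -0.003 and 0.003 m and y of board in the frame of nest_left between -0.003 and 0.003 m and z of board in the frame of nest_left between -0.003 and 0.003 m and angle between the x axis of board and the x axis of nest_left, either way round below 0.04 rad and value of joint drawer_left below 0.004 m and value of joint drawer_right above 0.13 m and value of joint start_left below 0.002 m and horizontal distance between pin_cover and nest_right below 0.06 m) or (x of board in the frame of nest_right between -0.003 and 0.003 m and y of board in the frame of nest_right between -0.003 and 0.003 m and z of board in the frame of nest_right between -0.003 and 0.003 m and angle between the x axis of board and the x axis of nest_right, either way round below 0.04 rad and value of joint drawer_right below 0.004 m and value of joint drawer_left above 0.13 m and value of joint start_right below 0.002 m and horizontal distance between pin_cover and nest_left below 0.06 m)) and linear speed of board below 0.02 m/s); the robot touches nothing.
It fails at once if the other drawer is moved by more than 20 mm ((y of board in the frame of tester above 0 m and distance of front_right from where it was at the start of the episode above 0.02 m) or (y of board in the frame of tester below 0 m and distance of front_left from where it was at the start of the episode above 0.02 m)).
It fails at once if the start button of the other drawer is pressed ((y of board in the frame of tester above 0 m and value of joint start_right above 0.003 m) or (y of board in the frame of tester below 0 m and value of joint start_left above 0.003 m)).
It fails at once if the start button is pressed while the drawer below it is open ((y of board in the frame of tester above 0 m and value of joint start_left above 0.004 m and value of joint drawer_left above 0.01 m) or (y of board in the frame of tester below 0 m and value of joint start_right above 0.004 m and value of joint drawer_right above 0.01 m)).
It fails at once if the board is tipped by more than 0.35 rad (angle between board's own z axis and vertical above 0.35 rad).
It fails at once if the pin cover or a bystander is moved by more than 30 mm (distance of any of pin_cover, solder_spool, relay, multimeter, screwdriver, cutters, parts_bin from where it was at the start of the episode above 0.03 m).
It also fails if it takes over 58 s, if anything falls off the work surface, if the arm or the gripper's body presses on something with over 40 N, if the wrist force passes 120 N, or if a joint passes its speed limit or range.

## Working session

There is one attempt and no reset: what is moved stays moved. The work goes in short steps, Python scripts to look and compute and a tool call to move; the robot and the scene stay as the last step left them, time stands still between calls to the robot, and variables do not carry over. Pictures are saved under pics/ and viewed, about 8 in all and at most 12, crops included, and the job is handed in when it is done.

Besides the shell and the picture viewer there is one more tool, called after ">>>" as a command line: name --pt "numbers of a row" for each row, then --argument value for the rest. step_arm: Moves the arm, as the interface text tells. Its arguments: {"type":"object","properties":{"motion":{"type":"array","items":{"type":"array","items":{"type":"number"}}}},"required":["motion"]}

```bash
ls; mkdir -p pics
python3 - <<'E'
from bench import ctrl
import cv2, numpy as np
for n in ("scene","top"):
    p,d=ctrl.camera(n); np.savez(f"pics/{n}0.npz",p=p,d=d)
    cv2.imwrite(f"pics/{n}0.png",p[:,:,::-1])
    i=ctrl.camera_info(n); print(n,{k:np.round(v,4).tolist() for k,v in i.items()})
print(ctrl.camera_info("wrist"))
o=ctrl.get_obs(); print(o)
E
```

```text
pics
scene {'fx': 556.0812, 'fy': 556.0812, 'cx': 316.8555, 'cy': 232.3364, 'dist_coeffs': [-0.1657, 0.0, 0.0, 0.0, 0.0], 'T': [[0.3553, 0.6042, -0.7132, 1.473], [0.9347, -0.2211, 0.2783, -0.3882], [0.0105, -0.7655, -0.6433, 0.9125], [0.0, 0.0, 0.0, 1.0]]}
top {'fx': 560.8996, 'fy': 560.8996, 'cx': 322.1937, 'cy': 237.8035, 'dist_coeffs': [-0.0359, 0.0, 0.0, 0.0, 0.0], 'T': [[0.0228, -0.9966, 0.0793, 0.4478], [-0.9996, -0.0242, -0.0162, -0.0129], [0.0181, -0.0789, -0.9967, 1.3102], [0.0, 0.0, 0.0, 1.0]]}
{'fx': 338.95166808948943, 'fy': 338.95166808948943, 'cx': 315.91394696781606, 'cy': 239.87785234844867, 'dist_coeffs': array([-0.04706784,  0.        ,  0.        ,  0.        ,  0.        ]), 'hand_eye': array([[-5.25308089e-04, -2.83271369e-01,  9.59039653e-01,
        -1.42249882e-01],
       [ 9.99999777e-01,  2.47447014e-04,  6.20832126e-04,
         1.52314015e-03],
       [-4.13175465e-04,  9.59039765e-01,  2.83271175e-01,
        -7.19289825e-02],
       [ 0.00000000e+00,  0.00000000e+00,  0.00000000e+00,
         1.00000000e+00]])}
{'time_s': 0.1, 'q': array([ 1.09174124e+00,  1.81473324e-01,  1.60789131e+00, -3.74481687e-05,
        1.35382502e+00, -2.06308369e-01]), 'dq': array([ 0.00187808, -0.00227403, -0.00047535,  0.00035846, -0.00020508,
        0.00102828]), 'joint_efforts': array([ 2.90672997e-04, -4.45884240e+01, -3.52236235e+01, -2.63866923e-04,
        4.29852502e-03,  6.50537595e-05]), 'eef_pos': array([0.15465659, 0.55329307, 0.23047863]), 'eef_rot': array([ 0.70036431,  0.0955929 ,  0.7007194 , -0.09666518]), 'wrist_force': array([ 0.04066585, -0.5158128 , -0.06823646]), 'torque': array([ 0.00485874, -0.02019398,  0.02167164]), 'opening': 1.001761275746036}
```

View pics/top0.png

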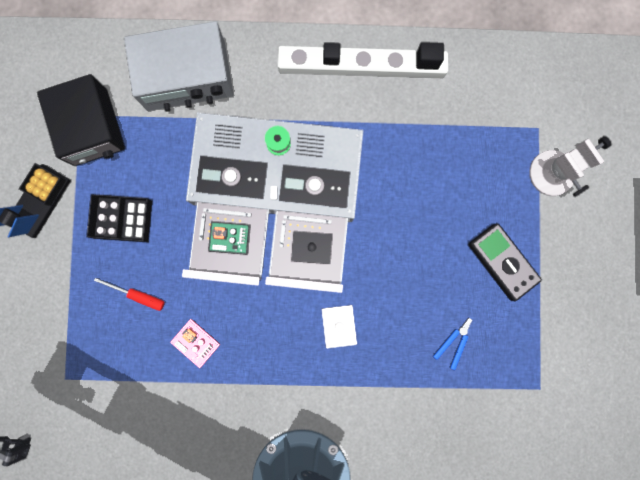

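View pics/scene0.png

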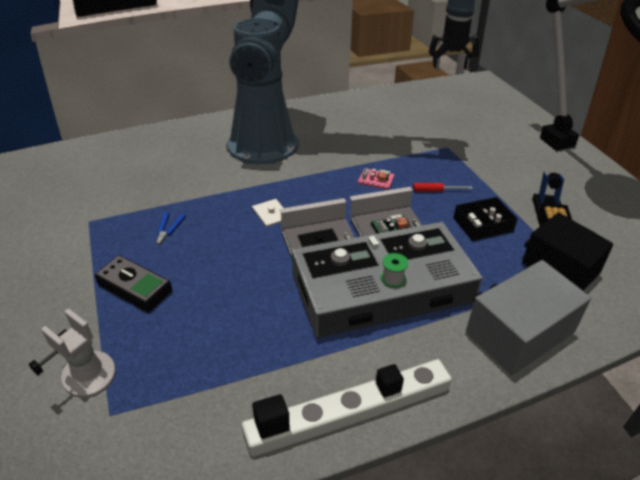

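The top view shows the board (229,238) in the left drawer and the pin cover (312,247) in the right one. Buttons are at (231,176) and (315,184), and the left lip is around (221,277). A pink board look-alike and a white cover look-alike lie on the mat. Next I'll get a coarse tester pose and work out the wrist move.

```bash
cat > h.py <<'E'
import numpy as np, cv2
from scipy.spatial.transform import Rotation as R
from bench import ctrl
def K(i): return np.array([[i["fx"],0,i["cx"]],[0,i["fy"],i["cy"]],[0,0,1.]])
def tool(o):
    w,x,y,z=o["eef_rot"]; T=np.eye(4); T[:3,:3]=R.from_quat([x,y,z,w]).as_matrix(); T[:3,3]=o["eef_pos"]; return T
def camT(n,o=None):
    i=ctrl.camera_info(n); return i["T"] if n!="wrist" else tool(o)@i["hand_eye"]
def ray(n,uv,T):
    i=ctrl.camera_info(n); uv=np.array(uv,float).reshape(-1,1,2)
    r=cv2.undistortPoints(uv,K(i),i["dist_coeffs"])[:,0]
    return np.c_[r,np.ones(len(r))]@T[:3,:3].T
def plane(n,uv,z,T):
    d=ray(n,uv,T); c=T[:3,3]; return c+d*((z-c[2])/d[:,2])[:,None]
def proj(n,P,T):
    i=ctrl.camera_info(n); Ti=np.linalg.inv(T)
    return cv2.projectPoints(np.array(P,float).reshape(-1,3),Ti[:3,:3],Ti[:3,3],K(i),i["dist_coeffs"])[0][:,0]
def tri(n,uv1,T1,uv2,T2):
    "points from two views of the same camera"
    out=[]
    for a,b in zip(ray(n,uv1,T1),ray(n,uv2,T2)):
        s=np.linalg.lstsq(np.c_[a,-b],T2[:3,3]-T1[:3,3],rcond=None)[0]
        p,q=T1[:3,3]+s[0]*a,T2[:3,3]+s[1]*b; out.append(np.r_[(p+q)/2,np.linalg.norm(p-q)])
    return np.array(out)
def depthpt(n,uv,d,T):
    u,v=uv; z=np.median(d[v-1:v+2,u-1:u+2]); i=ctrl.camera_info(n)
    r=cv2.undistortPoints(np.array([[[u,v]]],float),K(i),i["dist_coeffs"])[0,0]
    return T[:3,:3]@np.array([r[0]*z,r[1]*z,z])+T[:3,3]
E
python3 - <<'E'
from h import *
np.set_printoptions(precision=4,suppress=True)
o=ctrl.get_obs(); print(tool(o))
T=camT("top"); f=np.load("pics/top0.npz")
for nm,uv in dict(bL=(231,176),bR=(315,184),lipL=(221,277),board=(229,238),plate=(250,262),ttop=(245,150)).items(): print(nm,depthpt("top",uv,f["d"],T))
b=plane("top",[(231,176),(315,184)],.092,T); y=b[0]-b[1]; print(b,np.linalg.norm(y),np.arctan2(-y[0],y[1]))
E
```

```text
[[-0.0007  0.2694  0.963   0.1547]
 [-0.0014  0.963  -0.2694  0.5533]
 [-1.     -0.0016 -0.0003  0.2305]
 [ 0.      0.      0.      1.    ]]
bL [0.6728 0.168  0.1085]
bR [ 0.6598 -0.0142  0.1088]
lipL [0.4545 0.1869 0.0753]
board [0.5432 0.1774 0.0417]
plate [0.4905 0.13   0.025 ]
ttop [0.7355 0.1423 0.0884]
[[ 0.6759  0.1705  0.092 ]
 [ 0.6628 -0.0142  0.092 ]] 0.1851835148684893 -0.07063078854235129
```

>>> step_arm --pt "0 -23 53 -1.2 0 0 255" --pt "0 -46 107 -2.4 0 0 255" --pt "0 -69 160 -3.6 0 0 255" --pt "0 -92 213 -4.8 0 0 255" --pt "0 -115 267 -6 0 0 255" --pt "0 -138 320 -7.2 0 0 255" --pt "0 -161 374 -8.4 0 0 255" --pt "0 -184 427 -9.6 0 0 255" --pt "0 -207 480 -10.8 0 0 255" --pt "0 -230 534 -11.6 0 0 255"

```text
time_s: 1.35
eef_pos: [0.6082, 0.187, 0.2308]
eef_rot: [0.706, 0.025, 0.707, -0.025]
wrist_force: [0.9, 1.4, 0.2]
opening: 0.0
```

>>> step_arm --pt "0 0 0 0 0 0 255" --pt "0 0 0 0 0 0 255" --pt "0 0 0 0 0 0 255"

```text
time_s: 1.72
eef_pos: [0.6061, 0.1895, 0.2311]
eef_rot: [0.706, 0.024, 0.707, -0.024]
wrist_force: [0.3, -0.1, -0.3]
opening: 0.003
```

```bash
cat > shot.py <<'E'
import sys
from h import *
np.set_printoptions(precision=4,suppress=True)
k=sys.argv[1]; o=ctrl.get_obs(); T=tool(o); p,d=ctrl.camera("wrist"); np.savez(f"pics/w{k}.npz",p=p,d=d,T=camT("wrist",o))
cv2.imwrite(f"pics/w{k}.png",p[:,:,::-1]); print(o["time_s"],T,o["wrist_force"],o["opening"])
E
python3 shot.py A
```

```text
1.725 [[-0.0007  0.0689  0.9976  0.6061]
 [ 0.0001  0.9976 -0.0689  0.1895]
 [-1.      0.0001 -0.0007  0.2311]
 [ 0.      0.      0.      1.    ]] [ 0.3284 -0.14   -0.343 ] 0.0025650597152795987
```

>>> step_arm --pt "0 0 -40 0 0 0 255" --pt "0 0 -70 0 0 0 255" --pt "0 0 -70 0 0 0 255" --pt "0 0 -70 0 0 0 255"

```text
time_s: 2.28
eef_pos: [0.5377, 0.1939, 0.232]
eef_rot: [0.707, 0.025, 0.706, -0.024]
wrist_force: [-0.4, 0.1, 0.7]
opening: 0.001
```

```bash
python3 shot.py B
```

```text
2.275 [[ 0.0016  0.0691  0.9976  0.5377]
 [ 0.0001  0.9976 -0.0691  0.1939]
 [-1.      0.0002  0.0016  0.232 ]
 [ 0.      0.      0.      1.    ]] [-0.3969  0.1404  0.7222] 0.0009710570981235964
```

View pics/wA.png

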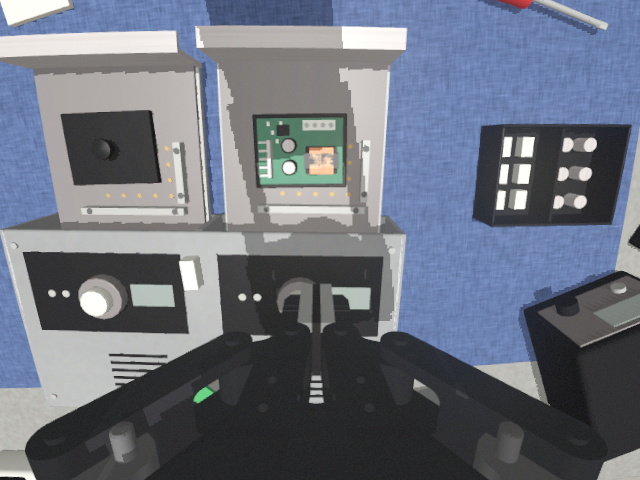

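View pics/wB.png

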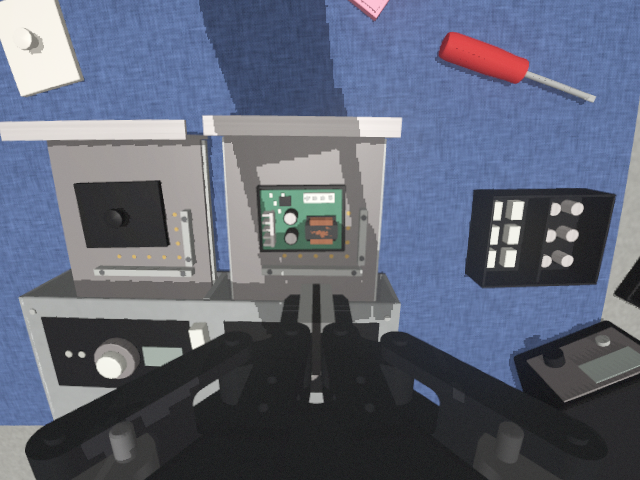

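Both wrist views show the board (300,150 in A; 302,218 in B) in the left drawer. The left stop is at col ~365 and the rear stop at row ~208 in A, and the lip lies along the top at row ~40 in A and ~125 in B. I'll enlarge this area to pick corners.

Run:
```python
import cv2,numpy as np
a=cv2.imread("pics/wA.png")[100:235,230:400]; b=cv2.imread("pics/wB.png")[172:292,230:400]
s=lambda m:cv2.convertScaleAbs(cv2.resize(m,None,fx=4.6,fy=4.6,interpolation=cv2.INTER_CUBIC),alpha=1.3,beta=20)
cv2.imwrite("pics/cA.png",s(a)[:600]);cv2.imwrite("pics/cB.png",s(b)[:600])
```

```text
(no output)
```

View pics/cA.png

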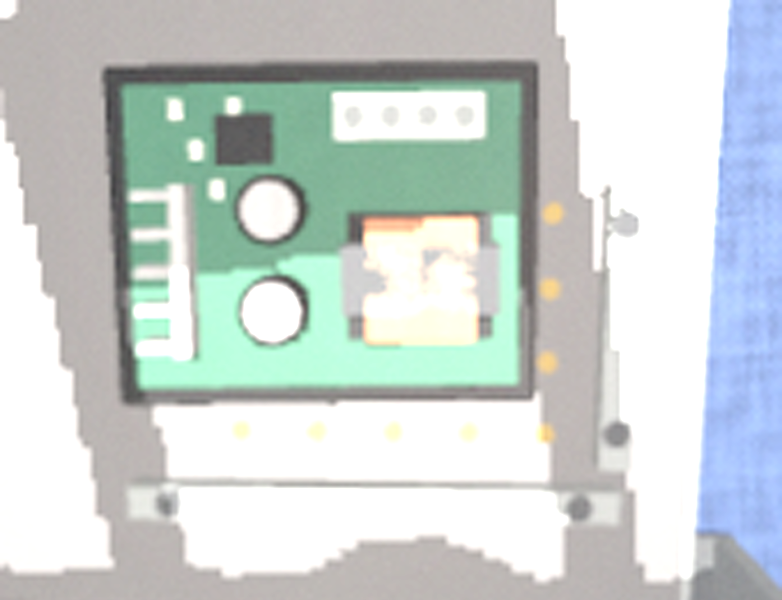

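View pics/cB.png

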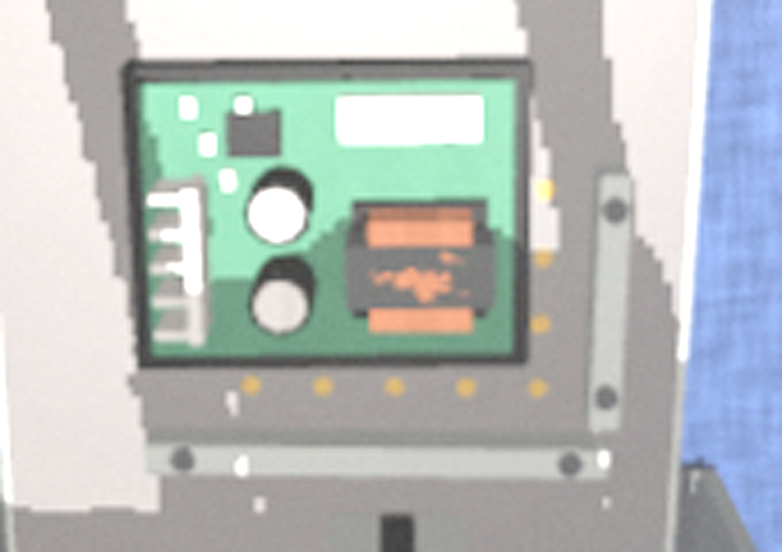

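Run:
```python
from h import *
np.set_printoptions(precision=4,suppress=True)
A=np.load("pics/wA.npz");B=np.load("pics/wB.npz");TA,TB=A["T"],B["T"]
ca=lambda l:np.array(l)/4.6+[230-.4,100-.4]; cb=lambda l:np.array(l)/4.6+[230-.4,172-.4]
dots=tri("wrist",ca([(553,213),(549,290),(547,363),(242,431),(317,431),(393,432),(468,432),(546,433)]),TA,cb([(545,190),(543,259),(541,324),(252,386),(323,387),(395,387),(466,387),(539,388)]),TB); print("dots",dots)
d=dots; y=d[7,:2]-d[3,:2]; print("yaw from rear dots",np.arctan2(-y[0],y[1]), "left dots",np.arctan2(*(d[7,:2]-d[0,:2])[::-1]))
ba=ca([(105,66),(538,63),(533,399),(125,403)]); bb=cb([(127,66),(530,63),(525,362),(140,367)])
c=tri("wrist",ba,TA,bb,TB); print("corners tri",c)
for n,uv,T in(("A",ba,TA),("B",bb,TB)): 
    p=plane("wrist",uv,.035,T); print(n,p[:,:2].ravel(),"centre",p.mean(0)[:2],"size",np.linalg.norm(p[0]-p[1]),np.linalg.norm(p[1]-p[2]))
    print(" yaw",[round(float(np.arctan2(-(q:=p[i]-p[j])[0],q[1])),4) for i,j in((1,0),(2,3))],[round(float(np.arctan2(q[1],q[0])),4) for q in(p[2]-p[1],p[3]-p[0])])
print("rear stop top edge",tri("wrist",ca([(127,487),(620,490)]),TA,cb([(148,445),(608,449)]),TB))
for n,f,T,r,l in(("A",ca,TA,[(127,487),(620,490)],[(607,187),(600,470)]),("B",cb,TB,[(148,445),(608,449)],[(600,175),(590,430)])):
    print(n,"rear",plane("wrist",f(r),.037,T)[:,:2].ravel(),"left",plane("wrist",f(l),.037,T)[:,:2].ravel())
# lip top front edge ends in A and B
la=[(197,28),(406,30)]; lb=[(203,116),(402,118)]
print("lip",tri("wrist",la,TA,lb,TB)); print(plane("wrist",la,.074,TA),plane("wrist",lb,.074,TB))
for nm,f,uv,T in(("plateA",A,(240,130),TA),("carrierlipA",A,(300,38),TA),("ttopA",A,(210,240),TA),("btnR_A",A,(95,303),TA)): print(nm,depthpt("wrist",uv,f["d"],T))
```

```text
dots [[0.5424 0.2293 0.0252 0.0002]
 [0.5588 0.2279 0.0248 0.0002]
 [0.5747 0.2269 0.0239 0.0002]
 [0.585  0.1579 0.025  0.0001]
 [0.586  0.1747 0.0262 0.0001]
 [0.5876 0.1916 0.025  0.0002]
 [0.5887 0.2084 0.0251 0.0002]
 [0.5901 0.2257 0.0254 0.    ]]
yaw from rear dots -0.07440155288335536 left dots -0.07365523447640282
corners tri [[0.5065 0.1385 0.0351 0.0011]
 [0.5121 0.2265 0.0344 0.0003]
 [0.5815 0.2225 0.031  0.0004]
 [0.576  0.1336 0.0327 0.0002]]
A [0.5065 0.1379 0.5121 0.2266 0.581  0.2224 0.5757 0.1341] centre [0.5438 0.1803] size 0.0889286169862299 0.06894800083134527
 yaw [-0.0635, -0.0594] [-0.0609, -0.054]
B [0.5066 0.139  0.512  0.2263 0.5801 0.2221 0.5752 0.1339] centre [0.5435 0.1803] size 0.08747521296441374 0.06825725382047138
 yaw [-0.0621, -0.0552] [-0.0618, -0.0738]
rear stop top edge [[0.5938 0.1333 0.0366 0.0011]
 [0.6016 0.2402 0.038  0.0002]]
A rear [0.5937 0.1328 0.6018 0.2404] left [0.5377 0.2397 0.5971 0.2362]
B rear [0.5937 0.1339 0.602  0.2402] left [0.5373 0.2404 0.597  0.2362]
lip [[0.4396 0.1057 0.0685 0.0008]
 [0.4531 0.275  0.0687 0.0007]]
[[0.4413 0.1077 0.074 ]
 [0.4545 0.2733 0.074 ]] [[0.44   0.107  0.074 ]
 [0.4533 0.274  0.074 ]]
plateA [0.5196 0.1221 0.0244]
carrierlipA [0.4549 0.1888 0.0732]
ttopA [0.6134 0.096  0.0849]
btnR_A [ 0.6581 -0.0091  0.1069]
```

Tester yaw is about −0.073 rad. The board is about 18 mm short of the rear stop and 14 mm short of the left stop, with 46 mm free at the front. The plate stands at z ≈ 0.025 and the carrier top at ≈ 0.034. First I'll lower the closed fingers to the right of the board.

>>> step_arm --pt "0 -45 4 0.1 0 0 255" --pt "0 -87 7 0.2 0 0 255" --pt "0 -87 7 0.2 0 0 255" --pt "60 -87 7 0.2 0 0 255" --pt "120 -87 7 0.2 0 0 255" --pt "170 -87 7 0.2 0 0 255" --pt "185 -87 7 0.2 0 0 255" --pt "185 -87 7 0.2 0 0 255" --pt "185 -87 7 0.2 0 0 255"

```text
time_s: 3.45
eef_pos: [0.5404, 0.1062, 0.0486]
eef_rot: [0.708, 0.026, 0.705, -0.026]
wrist_force: [-0.1, -0.5, 0.4]
opening: -0.001
```

>>> step_arm --pt "10 0 -2 0 0 0 255" --pt "17 0 -2 0 0 0 255" --pt "18 0 -2 0 0 0 255" --pt "18 6 -2 0 0 0 255" --pt "18 11 -2 0 0 0 255" --pt "18 15 -2 0 0 0 255" --pt "18 19 -2 0 0 0 255" --pt "18 23 -2 0 0 0 255" --pt "18 26 -2 0 0 0 255" --pt "18 26 -2 0 0 0 255"

```text
time_s: 4.7
eef_pos: [0.5385, 0.1324, 0.0285]
eef_rot: [0.707, 0.026, 0.706, -0.026]
wrist_force: [-0.1, 0.1, 2.7]
opening: 0.002
```

```bash
python3 shot.py C
python3 - <<'E'
import cv2
m=cv2.imread("pics/wC.png"); cv2.imwrite("pics/cC.png",m)
E
```

```text
4.7 [[ 0.0006  0.0736  0.9973  0.5385]
 [ 0.0002  0.9973 -0.0736  0.1324]
 [-1.      0.0003  0.0006  0.0285]
 [ 0.      0.      0.      1.    ]] [-0.085   0.1157  2.6711] 0.0016292465813444866
```

View pics/wC.png

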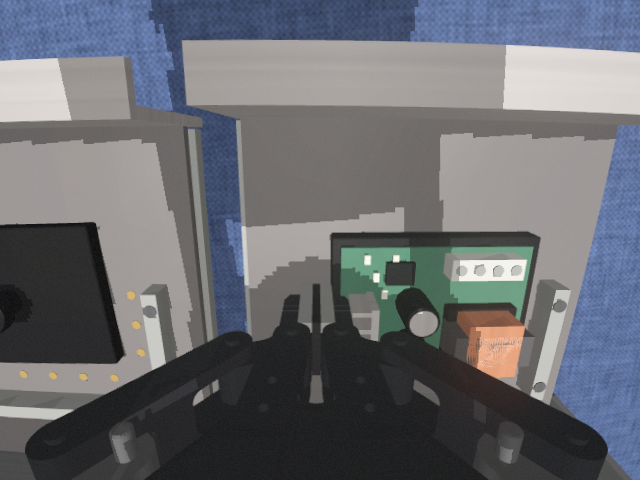

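The board now sits against the fingers; its front corners are at (332,235) and (537,234), and the left stop's inner edge runs at about cols 540–532. I'll measure the remaining gap.

```bash
cat > meas.py <<'E'
from h import *
ex=np.array([.9973,-.0729]);ey=np.array([.0729,.9973])
def uv(P): P=np.atleast_2d(P); return np.c_[P[:,:2]@ex,P[:,:2]@ey]*1000
E
python3 - <<'E'
from meas import *
np.set_printoptions(precision=1,suppress=True)
C=np.load("pics/wC.npz");T=C["T"]
c=uv(plane("wrist",[(332,235),(537,234)],.035,T)); print("front corners",c,"yaw rel",np.arctan2(-(c[1]-c[0])[0],(c[1]-c[0])[1]).round(3))
print("tcp",uv(ctrl.get_obs()["eef_pos"]))
p=C["p"]
cv2.imwrite("pics/cC.png",cv2.resize(p[220:420,320:600,::-1],None,fx=2.8,fy=2.8,interpolation=cv2.INTER_CUBIC))
E
```

```text
front corners [[493.7 179.5]
 [493.3 266.7]] yaw rel 0.005
tcp [[527.3 171.3]]
```

>>> step_arm --pt "-1.5 2 0 0 0 0 255" --pt "-1.5 4 0 0 0 0 255" --pt "-1.5 6 0 0 0 0 255" --pt "-1.5 8 0 0 0 0 255" --pt "-1.5 8 0 0 0 0 255"

```text
time_s: 5.38
eef_pos: [0.5387, 0.1404, 0.0297]
eef_rot: [0.707, 0.026, 0.707, -0.026]
wrist_force: [-0.5, -0.2, -0.4]
opening: 0.0
```

>>> step_arm --pt "0 1 0 0 0 0 255" --pt "0 1.5 0 0 0 0 255" --pt "0 1.5 0 0 0 0 255"

```text
time_s: 5.75
eef_pos: [0.5388, 0.1416, 0.0298]
eef_rot: [0.707, 0.026, 0.707, -0.026]
wrist_force: [0.4, -0.3, -0.4]
opening: 0.001
```

>>> step_arm --pt "0 1 0 0 0 0 255" --pt "0 1.5 0 0 0 0 255" --pt "0 1.5 0 0 0 0 255"

```text
time_s: 6.12
eef_pos: [0.5387, 0.1421, 0.0297]
eef_rot: [0.706, 0.025, 0.707, -0.027]
wrist_force: [-1.9, -6.0, 0.6]
opening: -0.001
```

Contact with the left stop at v=181 mm (−6 N), as expected. Next I'll back off, lift, and go down in front of the board.

>>> step_arm --pt "0 -6 0 0 0 0 255" --pt "-5 -12 0 0 0 0 255" --pt "-65 -12 0 0 0 0 255" --pt "-65 20 -30 0 0 0 255" --pt "-65 51 -58 0 0 0 255" --pt "-65 51 -58 0 0 0 255" --pt "-65 51 -58 0 0 0 255" --pt "-30 51 -58 0 0 0 255" --pt "-15 51 -58 0 0 0 255" --pt "-15 51 -58 0 0 0 255"

```text
time_s: 7.38
eef_pos: [0.4842, 0.1974, 0.0436]
eef_rot: [0.706, 0.026, 0.708, -0.027]
wrist_force: [1.0, 0.1, 1.0]
opening: 0.004
```

```bash
python3 shot.py D; python3 -c "
from meas import *;print(uv(ctrl.get_obs()['eef_pos']))"
```

```text
7.375 [[-0.003   0.0748  0.9972  0.4842]
 [-0.0005  0.9972 -0.0748  0.1974]
 [-1.     -0.0007 -0.0029  0.0436]
 [ 0.      0.      0.      1.    ]] [0.9823 0.1453 0.9931] 0.0036029295255785437
[[469.33951766 232.52965831]]
```

View pics/wD.png

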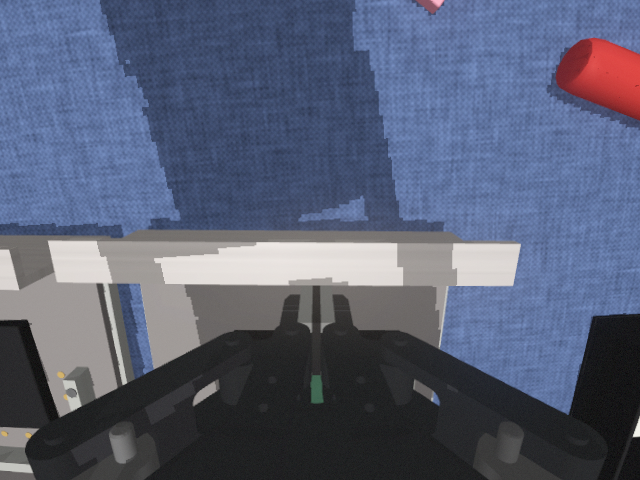

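The fingers are inside the panel in front of the board (tips at ~(317,300)) and clear of the lip. Now I'll push to the rear.

>>> step_arm --pt "8 0 0 0 0 0 255" --pt "13 0 0 0 0 0 255" --pt "13 0 6 0 0 0 255" --pt "13 0 11 0 0 0 255" --pt "13 0 15 0 0 0 255" --pt "13 0 19 0 0 0 255" --pt "13 0 23 0 0 0 255" --pt "13 0 26 0 0 0 255" --pt "13 0 28 0 0 0 255" --pt "13 0 28 0 0 0 255"

```text
time_s: 8.68
eef_pos: [0.5131, 0.1961, 0.0318]
eef_rot: [0.707, 0.026, 0.706, -0.026]
wrist_force: [-0.5, -0.2, -0.0]
opening: -0.001
```

>>> step_arm --pt "0 0 1 0 0 0 255" --pt "0 0 2 0 0 0 255" --pt "0 0 2 0 0 0 255"

```text
time_s: 9.05
eef_pos: [0.5149, 0.196, 0.0318]
eef_rot: [0.707, 0.026, 0.707, -0.026]
wrist_force: [-0.8, -0.5, 0.6]
opening: 0.002
```

>>> step_arm --pt "0 0 1 0 0 0 255" --pt "0 0 2 0 0 0 255" --pt "0 0 2 0 0 0 255"

```text
time_s: 9.43
eef_pos: [0.517, 0.1958, 0.0318]
eef_rot: [0.707, 0.026, 0.707, -0.026]
wrist_force: [-0.5, 1.2, 0.5]
opening: -0.001
```

>>> step_arm --pt "0 0 1 0 0 0 255" --pt "0 0 1.5 0 0 0 255" --pt "0 0 1.5 0 0 0 255"

```text
time_s: 9.8
eef_pos: [0.5175, 0.1958, 0.0316]
eef_rot: [0.706, 0.026, 0.707, -0.026]
wrist_force: [-5.6, 0.3, 3.0]
opening: 0.002
```

>>> step_arm --pt "0 0 1 0 0 0 255" --pt "0 0 1.5 0 0 0 255" --pt "0 0 1.5 0 0 0 255"

```text
time_s: 10.18
eef_pos: [0.5181, 0.1958, 0.0315]
eef_rot: [0.705, 0.026, 0.708, -0.026]
wrist_force: [-7.1, 0.1, 4.9]
opening: -0.003
```

Rear contact (−7 N). One more left push at the nest's middle to square the board.

>>> step_arm --pt "0 0 -5 0 0 0 255" --pt "-5 0 -10 0 0 0 255" --pt "-65 0 -10 0 0 0 255" --pt "-65 -35 18 0 0 0 255" --pt "-65 -65 43 0 0 0 255" --pt "-65 -65 43 0 0 0 255" --pt "-65 -65 43 0 0 0 255" --pt "-30 -65 43 0 0 0 255" --pt "-10 -65 43 0 0 0 255" --pt "-10 -65 43 0 0 0 255"

```text
time_s: 11.42
eef_pos: [0.5557, 0.1283, 0.0398]
eef_rot: [0.705, 0.026, 0.708, -0.026]
wrist_force: [-0.3, -0.3, -0.2]
opening: 0.002
```

>>> step_arm --pt "8 0 0 0 0 0 255" --pt "10 4 0 0 0 0 255" --pt "10 8 0 0 0 0 255" --pt "10 10 0 0 0 0 255" --pt "10 11 0 0 0 0 255" --pt "10 12 0 0 0 0 255" --pt "10 12 0 0 0 0 255"

```text
time_s: 12.3
eef_pos: [0.5588, 0.1396, 0.0318]
eef_rot: [0.707, 0.026, 0.707, -0.026]
wrist_force: [-0.7, 0.5, -0.4]
opening: 0.0
```

>>> step_arm --pt "0 1 0 0 0 0 255" --pt "0 2 0 0 0 0 255" --pt "0 2 0 0 0 0 255"

```text
time_s: 12.68
eef_pos: [0.5588, 0.1406, 0.0317]
eef_rot: [0.706, 0.025, 0.707, -0.027]
wrist_force: [-0.7, -5.2, 1.9]
opening: -0.001
```

>>> step_arm --pt "0 0.5 0 0 0 0 255" --pt "0 0.5 0 0 0 0 255"

```text
time_s: 12.92
eef_pos: [0.5588, 0.1407, 0.0318]
eef_rot: [0.706, 0.025, 0.707, -0.027]
wrist_force: [-2.0, -7.8, 1.2]
opening: 0.003
```

>>> step_arm --pt "0 -6 0 0 0 0 255" --pt "0 -12 0 0 0 0 255" --pt "-60 -12 0 0 0 0 255" --pt "-120 10 0 0 0 0 255" --pt "-180 50 20 0 0 0 255" --pt "-200 52 30 0 0 0 255" --pt "-200 52 30 0 0 0 255" --pt "-200 52 30 0 0 0 255"

```text
time_s: 13.92
eef_pos: [0.5917, 0.1914, 0.2303]
eef_rot: [0.706, 0.026, 0.707, -0.026]
wrist_force: [1.0, 0.0, 0.4]
opening: 0.0
```

```bash
python3 shot.py E
python3 - <<'E'
from meas import *
f=np.load("pics/wE.npz"); i=np.array(plane("wrist",[(300,160)],.03,f["T"])); 
n=np.r_[.5475*ex+.2338*ey,.035]; c=proj("wrist",n,f["T"])[0]; x,y=(c-[85,68]).astype(int); print(x,y)
m=cv2.resize(f["p"][y:y+130,x:x+170,::-1],None,fx=4.6,fy=4.6,interpolation=cv2.INTER_CUBIC); cv2.imwrite("pics/cE.png",cv2.convertScaleAbs(m,alpha=1.3,beta=20))
E
```

```text
13.925 [[-0.0023  0.0739  0.9973  0.5917]
 [-0.0002  0.9973 -0.0739  0.1914]
 [-1.     -0.0004 -0.0023  0.2303]
 [ 0.      0.      0.      1.    ]] [1.02   0.0174 0.3675] 7.625267884942428e-05
229 117
```

View pics/cE.png

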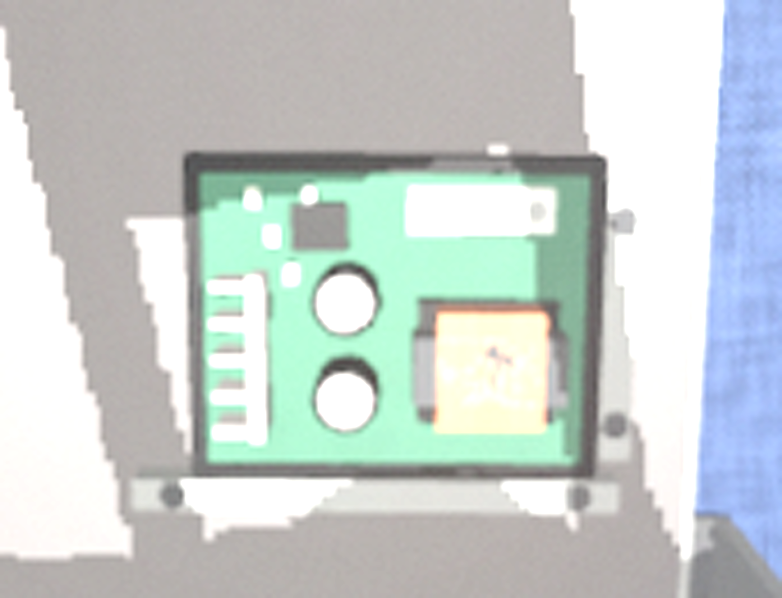

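The board is flush: its rear edge touches the rear stop (crop row ~475) and its left edge the left stop (col ~600). Next I'll go in front of the lip.

>>> step_arm --pt "0 -4 -60 0 0 0 255" --pt "0 -9 -120 0 0 0 255" --pt "0 -13 -180 0 0 0 255" --pt "0 -13 -180 0 0 0 255" --pt "0 -13 -180 0 0 0 255" --pt "60 -13 -180 0 0 0 255" --pt "120 -13 -180 0 0 0 255" --pt "165 -13 -180 0 0 0 255" --pt "172 -13 -180 0 0 0 255" --pt "172 -13 -180 0 0 0 255"

```text
time_s: 15.22
eef_pos: [0.4134, 0.192, 0.0602]
eef_rot: [0.707, 0.026, 0.707, -0.026]
wrist_force: [1.1, 0.0, -0.0]
opening: 0.002
```

```bash
python3 -c "
from meas import *;o=ctrl.get_obs();print(uv(o['eef_pos']),o['eef_pos'],o['wrist_force'])
T=camT('top');p,d=ctrl.camera('top');cv2.imwrite('pics/t2.png',cv2.resize(p[120:330,150:400,::-1],None,fx=2.8,fy=2.8))"
```

```text
[[398.30345027 221.57918736]] [0.41341352 0.19195963 0.06018436] [ 1.08719993  0.02231418 -0.04820372]
```

>>> step_arm --pt "0 0 10 0 0 0 255" --pt "0 0 17 0 0 0 255" --pt "0 0 20 0 0 0 255" --pt "0 0 22 0 0 0 255" --pt "0 0 24 0 0 0 255" --pt "0 0 26 0 0 0 255" --pt "0 0 29 0 0 0 255" --pt "0 0 33 0 0 0 255" --pt "0 0 37 0 0 0 255" --pt "0 0 41 0 0 0 255"

```text
time_s: 16.52
eef_pos: [0.4506, 0.189, 0.0592]
eef_rot: [0.705, 0.026, 0.709, -0.026]
wrist_force: [-8.3, -0.4, 6.0]
opening: 0.001
```

>>> step_arm --pt "0 0 5 0 0 0 255" --pt "0 0 10 0 0 0 255" --pt "0 0 15 0 0 0 255" --pt "0 0 20 0 0 0 255" --pt "0 0 25 0 0 0 255" --pt "0 0 30 0 0 0 255" --pt "0 0 35 0 0 0 255" --pt "0 0 40 0 0 0 255" --pt "0 0 45 0 0 0 255" --pt "0 0 50 0 0 0 255"

```text
time_s: 17.77
eef_pos: [0.5004, 0.185, 0.0591]
eef_rot: [0.705, 0.025, 0.709, -0.026]
wrist_force: [-8.4, -2.4, 7.2]
opening: -0.002
```

>>> step_arm --pt "0 0 5 0 0 0 255" --pt "0 0 10 0 0 0 255" --pt "0 0 15 0 0 0 255" --pt "0 0 20 0 0 0 255" --pt "0 0 25 0 0 0 255" --pt "0 0 30 0 0 0 255" --pt "0 0 35 0 0 0 255" --pt "0 0 40 0 0 0 255" --pt "0 0 45 0 0 0 255" --pt "0 0 50 0 0 0 255"

```text
time_s: 19.02
eef_pos: [0.5502, 0.1811, 0.059]
eef_rot: [0.704, 0.025, 0.709, -0.027]
wrist_force: [-8.9, -2.8, 5.2]
opening: 0.001
```

>>> step_arm --pt "0 0 5 0 0 0 255" --pt "0 0 10 0 0 0 255" --pt "0 0 15 0 0 0 255" --pt "0 0 20 0 0 0 255" --pt "0 0 24 0 0 0 255" --pt "0 0 28 0 0 0 255" --pt "0 0 31 0 0 0 255" --pt "0 0 33 0 0 0 255" --pt "0 0 34 0 0 0 255"

```text
time_s: 20.15
eef_pos: [0.5841, 0.1785, 0.0589]
eef_rot: [0.704, 0.025, 0.709, -0.027]
wrist_force: [-8.9, -2.5, 4.6]
opening: -0.004
```

>>> step_arm --pt "0 0 1 0 0 0 255" --pt "0 0 2 0 0 0 255" --pt "0 0 2 0 0 0 255"

```text
time_s: 20.52
eef_pos: [0.5862, 0.1783, 0.0589]
eef_rot: [0.705, 0.025, 0.709, -0.027]
wrist_force: [-6.9, -3.3, 4.7]
opening: -0.002
```

>>> step_arm --pt "0 0 1 0 0 0 255" --pt "0 0 2 0 0 0 255" --pt "0 0 2 0 0 0 255"

```text
time_s: 20.9
eef_pos: [0.5881, 0.1782, 0.0589]
eef_rot: [0.705, 0.025, 0.709, -0.027]
wrist_force: [-7.4, -3.1, 3.7]
opening: 0.001
```

>>> step_arm --pt "0 0 1 0 0 0 255" --pt "0 0 2 0 0 0 255" --pt "0 0 2 0 0 0 255"

```text
time_s: 21.28
eef_pos: [0.5891, 0.1782, 0.0588]
eef_rot: [0.704, 0.025, 0.71, -0.027]
wrist_force: [-11.4, -3.2, 8.7]
opening: 0.003
```

>>> step_arm --pt "0 0 1 0 0 0 255" --pt "0 0 1.5 0 0 0 255" --pt "0 0 1.5 0 0 0 255"

```text
time_s: 21.65
eef_pos: [0.5891, 0.1782, 0.0587]
eef_rot: [0.703, 0.025, 0.711, -0.027]
wrist_force: [-17.3, -2.8, 11.7]
opening: 0.001
```

>>> step_arm --pt "0 0 1 0 0 0 255" --pt "0 0 1 0 0 0 255"

```text
time_s: 21.9
eef_pos: [0.5891, 0.1781, 0.0586]
eef_rot: [0.702, 0.025, 0.711, -0.027]
wrist_force: [-20.0, -4.1, 15.5]
opening: -0.002
```

The drawer is hard against its end (force rising with no travel). I'll retreat, lift, and look at the button from two places.

>>> step_arm --pt "0 0 -8 0 0 0 255" --pt "0 0 -20 0 0 0 255" --pt "-60 0 -20 0 0 0 255" --pt "-120 0 -20 0 0 0 255" --pt "-160 0 20 0 0 0 255" --pt "-165 0 70 0 0 0 255" --pt "-165 0 100 0 0 0 255" --pt "-165 0 100 0 0 0 255" --pt "-165 0 100 0 0 0 255"

```text
time_s: 23.02
eef_pos: [0.694, 0.1713, 0.2241]
eef_rot: [0.706, 0.026, 0.707, -0.026]
wrist_force: [-0.7, 0.2, 0.8]
opening: 0.002
```

```bash
python3 shot.py F
```

```text
23.025 [[-0.0015  0.0736  0.9973  0.694 ]
 [ 0.      0.9973 -0.0736  0.1713]
 [-1.     -0.0001 -0.0015  0.2241]
 [ 0.      0.      0.      1.    ]] [-0.729   0.1811  0.8232] 0.0022689852406734766
```

>>> step_arm --pt "0 0 30 0 0 0 255" --pt "0 0 50 0 0 0 255" --pt "0 0 50 0 0 0 255" --pt "0 0 50 0 0 0 255"

```text
time_s: 23.58
eef_pos: [0.7438, 0.1678, 0.2248]
eef_rot: [0.706, 0.026, 0.707, -0.026]
wrist_force: [0.4, 0.3, -0.6]
opening: 0.001
```

```bash
python3 shot.py G
python3 - <<'E'
from meas import *
np.set_printoptions(precision=4,suppress=True)
g=np.r_[.660*ex+.219*ey,.107]; cs=[];Ts=[]
for k in "FG":
    f=np.load(f"pics/w{k}.npz"); T=f["T"]; c=proj("wrist",g,T)[0]; hsv=cv2.cvtColor(f["p"],cv2.COLOR_RGB2HSV)
    m=cv2.inRange(hsv,(0,0,165),(180,40,255)); n,l,s,ce=cv2.connectedComponentsWithStats(m)
    ok=[i for i in range(1,n) if s[i,4]>150 and np.linalg.norm(ce[i]-c)<45]; print(k,c,[(ce[i],s[i]) for i in ok])
    cs.append(ce[min(ok,key=lambda i:np.linalg.norm(ce[i]-c))] if ok else c);Ts.append(T)
t=tri("wrist",[cs[0]],Ts[0],[cs[1]],Ts[1]); print(t,uv(t))
a,b=[cv2.imread(f"pics/w{k}.png")[:330,100:560] for k in "FG"]; cv2.imwrite("pics/FG.png",cv2.resize(np.hstack([a,b]),(800,287)))
E
```

```text
23.575 [[-0.0008  0.0733  0.9973  0.7438]
 [ 0.      0.9973 -0.0733  0.1678]
 [-1.     -0.     -0.0008  0.2248]
 [ 0.      0.      0.      1.    ]] [ 0.3995  0.2585 -0.6303] 0.0007900998821480447
F [310.6128 209.6332] [(array([311.91  , 205.1025]), array([ 288,  182,   49,   47, 1766], dtype=int32))]
G [310.179  143.1429] [(array([312.3251, 147.2079]), array([ 286,  127,   52,   43, 1664], dtype=int32))]
[[0.6779 0.1709 0.0681 0.0006]] [[663.5976 219.8718]]
```

View pics/FG.png

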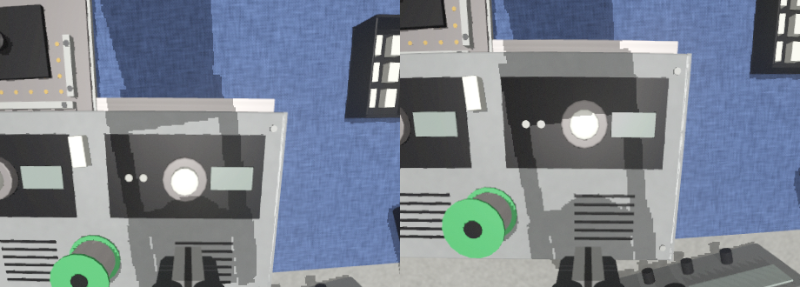

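The drawer is shut (panel flush, only the lip protruding, row ~102 left / ~45 right), and the relay and spool are in place. The button's white top is at (184,182) in the left half and (584,125) in the right. Its position is u≈660, v≈219 mm, with the top at ≈108 mm by depth. The triangulated height was spoiled by the shading mask.

>>> step_arm --pt "0 -1 -35 0 0 0 255" --pt "0 -2 -69 0 0 0 255" --pt "0 -2 -69 0 0 0 255" --pt "50 -2 -69 0 0 0 255" --pt "90 -2 -69 0 0 0 255" --pt "108 -2 -69 0 0 0 255" --pt "108 -2 -69 0 0 0 255"

```text
time_s: 24.5
eef_pos: [0.6754, 0.1705, 0.1158]
eef_rot: [0.706, 0.026, 0.707, -0.026]
wrist_force: [0.3, -0.4, 0.4]
opening: 0.003
```

>>> step_arm --pt "4 0 0 0 0 0 255" --pt "8 0 0 0 0 0 255" --pt "10 0 0 0 0 0 255" --pt "10 0 0 0 0 0 255"

```text
time_s: 25.0
eef_pos: [0.6761, 0.1706, 0.1072]
eef_rot: [0.707, 0.026, 0.706, -0.026]
wrist_force: [0.2, -0.3, 0.2]
opening: -0.002
```

>>> step_arm --pt "1 0 0 0 0 0 255" --pt "2 0 0 0 0 0 255" --pt "3 0 0 0 0 0 255" --pt "3 0 0 0 0 0 255"

```text
time_s: 25.5
eef_pos: [0.6761, 0.1706, 0.104]
eef_rot: [0.707, 0.026, 0.706, -0.026]
wrist_force: [-0.1, 0.1, 2.8]
opening: -0.002
```

>>> step_arm --pt "1 0 0 0 0 0 255" --pt "2 0 0 0 0 0 255" --pt "3 0 0 0 0 0 255" --pt "3 0 0 0 0 0 255"

```text
time_s: 26.0
eef_pos: [0.6761, 0.1706, 0.1011]
eef_rot: [0.707, 0.026, 0.706, -0.026]
wrist_force: [0.0, 0.2, 4.2]
opening: -0.004
```

>>> step_arm --pt "1 0 0 0 0 0 255" --pt "2 0 0 0 0 0 255" --pt "2 0 0 0 0 0 255"

```text
time_s: 26.38
eef_pos: [0.6762, 0.1706, 0.1009]
eef_rot: [0.707, 0.026, 0.706, -0.026]
wrist_force: [-5.5, -0.9, 13.7]
opening: 0.003
```

The button is bottomed (13.7 N, no more travel). I'll lift off and do a final check.

>>> step_arm --pt "-10 0 0 0 0 0 255" --pt "-40 0 0 0 0 0 255" --pt "-90 0 0 0 0 0 255" --pt "-125 0 40 0 0 0 255" --pt "-125 0 69 0 0 0 255" --pt "-125 0 69 0 0 0 255" --pt "-125 0 69 0 0 0 255"

```text
time_s: 27.25
eef_pos: [0.7434, 0.1655, 0.222]
eef_rot: [0.705, 0.026, 0.708, -0.026]
wrist_force: [0.4, -0.3, -1.7]
opening: 0.004
```

```bash
python3 shot.py H
python3 - <<'E'
from meas import *
np.set_printoptions(precision=4,suppress=True)
G,H=np.load("pics/wG.npz"),np.load("pics/wH.npz")
for f in (G,H): print("button top",depthpt("wrist",(312,145),f["d"],f["T"]))
p,d=ctrl.camera("top"); a=np.load("pics/top0.npz")["p"]
df=cv2.absdiff(p,a).max(2)>60
cv2.imwrite("pics/end.png",np.hstack([H["p"][:330,::-1][:, ::-1,::-1][:, 100:500],cv2.resize(p[120:320,150:390,::-1],(400,330))]))
E
```

```text
27.25 [[-0.0034  0.0737  0.9973  0.7434]
 [-0.0001  0.9973 -0.0737  0.1655]
 [-1.     -0.0003 -0.0034  0.222 ]
 [ 0.      0.      0.      1.    ]] [ 0.4142 -0.2544 -1.6516] 0.0037709217050586625
button top [0.6756 0.1715 0.1068]
button top [0.6749 0.1693 0.107 ]
```

View pics/end.png

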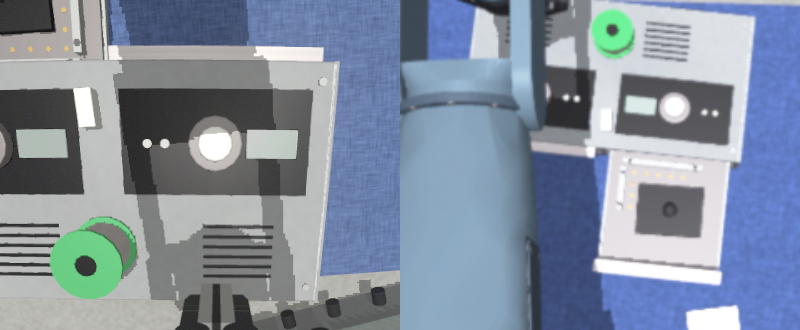

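The end picture shows the left drawer shut (lip at row ~52) and its button up (215,145). The right drawer is still out with its cover (670,210), and the relay and spool have not moved.

```bash
python3 -c "
from bench import ctrl; o=ctrl.get_obs(); print(o['time_s'],o['wrist_force']); print(ctrl.hand_in())"
```

```text
27.35 [-0.45284824  0.3543989  -0.42995072]
the job is handed in; nothing more can be done
None
```

I handed the job in at 27.4 s. The board was in the left drawer: I squared it against both stops, pushed that drawer fully shut and pressed its start button.

**What I did:** with the gripper shut, I pushed the board left, then to the rear, then left again, with about 6–8 N at each stop. I then pushed the left drawer in by its lip until it stopped moving, at about 20 N. Last, I pressed the left button down to its end, at about 14 N.

**Checks that passed:**
- **Board:** before I shut the drawer, the wrist camera showed the board flush against both stops.
- **Left drawer and button:** the last pictures show the drawer shut. The button top is at 107.0 mm, against 106.8 mm before the press, so it has sprung back up.
- **Other drawer and bench:** the right drawer is still out with its cover, and the relay and spool look unmoved. The arm was clear of everything, with the wrist force near zero.

**Not checked or in disagreement:**
- I could not see the board once the drawer was shut, so its final position rests on the slow, smooth push.
- The arm hid part of the last top view, and I did not check the multimeter, cutters, screwdriver and parts bin in the final pictures. The arm never worked close to them.
- My two-view height for the button came out wrong, at 68 mm, because shading spoiled the image mask. I used the depth reading of about 107–108 mm instead; contact came between 104 and 107 mm.

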